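# Stand the wet breakfast boards in the drainer

### The arm

A 6-joint arm with a two-finger parallel gripper is mounted at the origin on the work surface; the furniture and walls round the work are solid. World frame = base frame: x ahead of the robot, y to its left, z up, the work surface at z = 0. Lengths are in m, angles in rad, forces in N, time in s.
With the tool pointing down it reaches from about 0.35 to 0.8 m from the base axis. Payload 7.3 kg.
Tool frame: the origin (TCP) lies midway between the tips of the shut fingers; the grasp point (between the pads) lies 19 mm behind it; z points along the fingers, y is the line along which they close (so a half turn about z gives the same grasp; the last joint's range is limited). The gripper opens to 85 mm and grips with 20 to 120 N. Pads are 22 mm wide; open, the fingers measure 114 mm over their backs; the gripper's body (76 mm by 85 mm) begins 54 mm behind the grasp point. The pads swing forward as they close: fully open they stand 13 mm farther back than shut.
Start: joints at [-1.304, 0.342, 1.524, -0, 1.275, -0.146], TCP at [0.211, -0.481, 0.231] pointing down, gripper open.
Joint ranges: [-2.53, 2.53], [-0.77, 2.02], [0.04, 2.7], [-1, 4.14], [0.28, 2.66], [-3.11, 3.11]. Speed limits (rad/s): [2.57, 2.57, 3.14, 3.14, 3.14, 3.14].

### API

Orientations are given as a unit quaternion [x, y, z, w].
In Python, from station import robot gives the robot as it stands.
- The arm moves only by the tool jog_arm, never from a script. Its argument "increments" is one flat list of numbers, 7 for each row, row after row: the shift along the tool's x, y, z in mm, then the turn, a rotation vector about the tool's x, y, z in degrees, then the opening, from -1 (shut) to 1 (fully open). A call has 1 to 10 rows; each row is the pose to reach, as a shift and turn from the pose commanded when the call began, along the tool's axes at that moment; what a row does not reach only later rows make up. A row lasts 1/8 s, in which the tool goes at most 62.5 mm and 10.7 degrees, less where a joint would pass 70% of its speed; a pose out of reach is approached as far as the arm can. A call with a gripper value outside its range is refused whole. The fingers move at their own pace and stop on an object; "squeeze" is the grip in N (left out, the last holds). Time passes only in rows, so rows that repeat a pose let the fingers close. It gives the time, the measured TCP pose, the force, the opening and the grip force at its end, in the units of the state.
- robot.get_state(): the state, without advancing time (a new reading comes with each control period).
- robot.camera(name): name is "scene" or "top" or "wrist"; returns a dict with "color" (384x512x3 uint8, blue, green, red), "range_z" (384x512 float32, m along the optical axis (not along the pixel's ray), 0 where there is no reading), "intrinsics" (3x3 intrinsics, pixels), "distortion" ([k1, k2, p1, p2, k3] as OpenCV has them; the pictures are not rectified), "world_from_camera" (4x4, takes a point from camera to world coordinates). Camera axes: x right, y down, z forward; pixel columns grow to the right and rows downward; lengths in m; the calibration is good to about 2 mm. A picture is of the moment at which its call begins.
- robot.job_done(): hands the job in; it is judged then, once.
The state is a dict: "clock": time; "joint_positions": joint angles; "joint_velocities": joint speeds; "tau": joint torques, N m; "tcp_pos": TCP position; "orientation": TCP orientation; "contact_force": force on the tool from outside, world axes, zero at the start; "torque": the same for the moment, N m; "gripper_width": opening from 0.0 (shut) to 1.0 (fully open); "finger_force": force on a finger pad.
Only numpy, scipy, OpenCV 4.12 (cv2) and the standard library are available. Lean on these libraries where they do the work, as an engineer would, in place of code of your own. Each camera call takes 0.05 s, during which the arm holds its last target. There are 200 camera calls.

### The job

The washed breakfast boards were hung up wet on the hook rack. Slide the drainer's back rail by its orange grip fully back to its rear stop, then lift every board off its hook and lean it in the drainer to dry: handle up, foot on the tray floor just behind the front lip, tilted back against the rail, side by side without overlapping. Leave the pepper mill and the salt shaker behind the work where they are.

Things in the scene. Friction and masses are not known exactly. Their poses are not given: they have to be found in the camera images.
- board_pale: pale light-wood paddle board, 195 mm tall, 10 mm thick, 0.08 to 0.17 kg. Origin: middle of its lower edge (foot); x through the thickness, y across, z up to the handle. Blade 68 mm wide, z 0 to 118 mm; above it the handle, 34 mm wide, with a through slot 20 mm wide, z 150 to 184 mm, by which it hangs on a hook. None from the start: not there
- board_pale_foot (a point): middle of the lower edge of board_pale (its origin)
- board_pale_top (a point): middle of the upper edge of board_pale, at the handle end, 195 mm above the foot along its z. The handle can be pinched across its 34 mm width, best 20 to 30 mm below this edge; a board lying flat and pinched there swings down as it is lifted
- board_brown: dark brown wood paddle board, 195 mm tall, 10 mm thick, 0.08 to 0.17 kg. Origin: middle of its lower edge (foot); x through the thickness, y across, z up to the handle. Blade 68 mm wide, z 0 to 118 mm; above it the handle, 34 mm wide, with a through slot 20 mm wide, z 150 to 184 mm, by which it hangs on a hook. None from the start: not there
- board_brown_foot (a point): middle of the lower edge of board_brown (its origin)
- board_brown_top (a point): middle of the upper edge of board_brown, at the handle end, 195 mm above the foot along its z. The handle can be pinched across its 34 mm width, best 20 to 30 mm below this edge; a board lying flat and pinched there swings down as it is lifted
- board_bamboo: golden tan bamboo paddle board, 195 mm tall, 10 mm thick, 0.08 to 0.17 kg. Origin: middle of its lower edge (foot); x through the thickness, y across, z up to the handle. Blade 68 mm wide, z 0 to 118 mm; above it the handle, 34 mm wide, with a through slot 20 mm wide, z 150 to 184 mm, by which it hangs on a hook. None from the start: not there
- board_bamboo_foot (a point): middle of the lower edge of board_bamboo (its origin)
- board_bamboo_top (a point): middle of the upper edge of board_bamboo, at the handle end, 195 mm above the foot along its z. The handle can be pinched across its 34 mm width, best 20 to 30 mm below this edge; a board lying flat and pinched there swings down as it is lifted
- board_slate: dark grey, slate-coloured composite paddle board, 195 mm tall, 10 mm thick, 0.08 to 0.17 kg. Origin: middle of its lower edge (foot); x through the thickness, y across, z up to the handle. Blade 68 mm wide, z 0 to 118 mm; above it the handle, 34 mm wide, with a through slot 20 mm wide, z 150 to 184 mm, by which it hangs on a hook. None from the start: not there
- board_slate_foot (a point): middle of the lower edge of board_slate (its origin)
- board_slate_top (a point): middle of the upper edge of board_slate, at the handle end, 195 mm above the foot along its z. The handle can be pinched across its 34 mm width, best 20 to 30 mm below this edge; a board lying flat and pinched there swings down as it is lifted
- hook_rack: standing wooden hook rack, fixed; origin on the worktop under its middle, -x towards the robot, y along its cross rail (310 mm long, front face x = 3 mm, top z = 208 mm; posts at y = -86, 86 mm, feet 12 mm high). Four hooks at y = -129, -43, 43, 129 mm: level rods 7 mm thick, axis z = 204.5 mm, out to x = -66 mm, the last 6 mm turned up, tip top z = 217 mm
- hook0 (a point): top of the rod of the hook at y = -129 mm of the rack, 45 mm in front of its origin, where a board hangs (foot 24 mm above the worktop). Lift the board 10 to 26 mm (18 is best), then draw it 40 mm or more along the rack's -x
- hook1 (a point): top of the rod of the hook at y = -43 mm of the rack, 45 mm in front of its origin, where a board hangs (foot 24 mm above the worktop). Lift the board 10 to 26 mm (18 is best), then draw it 40 mm or more along the rack's -x
- hook2 (a point): top of the rod of the hook at y = 43 mm of the rack, 45 mm in front of its origin, where a board hangs (foot 24 mm above the worktop). Lift the board 10 to 26 mm (18 is best), then draw it 40 mm or more along the rack's -x
- hook3 (a point): top of the rod of the hook at y = 129 mm of the rack, 45 mm in front of its origin, where a board hangs (foot 24 mm above the worktop). Lift the board 10 to 26 mm (18 is best), then draw it 40 mm or more along the rack's -x
- drainer: grey drainer tray, fixed, 360 mm wide (y); origin on the worktop; -x is its front, towards the robot. Floor top z = 12 mm; front lip: inner face x = -47 mm, outer -54 mm, top z = 32 mm; side walls: inner faces y = +-173 mm, top z = 24 mm. Back rail: level 10 mm steel rod along y, axis z = 105 mm, x = -40 mm + joint rail; its posts stand outside the tray at y = +-188 mm
- rail (a joint): how far the drainer's back rail is slid to the rear (+x of the drainer), m: 0 = folded forward against the lip, no room for a board; 0.062 = rear end stop, fully open. It stays where it is left (about 2 N of friction)
- rail_grip (a point): in the orange grip on the right-hand (-y) post of the rail: an upright tab 14 mm across y, 28 mm along x, from z = 110 to 162 mm, this point at z = 140 mm; it travels with the rail. Fingers can take it from above, closing along the drainer's y
- pepper_mill: dark wooden pepper mill, 160 mm tall, 58 mm across; bystander standing behind the work, under a wall shelf (front edge at world x = 0.64 m, underside 0.27 m up, tins and jars on it up to 0.51 m: keep the wrist clear of them); origin at the centre of its underside
- salt_shaker: glass salt shaker, 90 mm tall, 44 mm across; bystander standing behind the work; origin at the centre of its underside
Mind the look-alikes: they are no part of the job. What is shaped like the board_bamboo but blue or green is not meant.

How it is judged:
On the way:
1. the back rail is slid fully back to its rear stop (value of joint rail above 0.057 m), for 0.2 s.
At the end, for the whole second after the job is handed in: Rail within 5 mm of its rear stop. Every board present at rest in the drainer: foot on the tray floor between lip and rail, within the side walls; handle up; tilted back 0.16 to 0.60 rad onto the rail; square to it within 0.2 rad; feet at least 68 mm apart (no overlap) (value of joint rail above 0.057 m and x of board_pale_foot in the frame of drainer between -0.05 and -0.004 m and y of board_pale_foot in the frame of drainer between -0.143 and 0.143 m and z of board_pale_foot in the frame of drainer between 0.004 and 0.022 m and x of each of board_pale_top, board_brown_top, board_bamboo_top, board_slate_top in the frame of drainer above -0.005 m and angle between board_pale's own z axis and vertical between 0.16 and 0.6 rad and angle between the y axis of each of board_pale, board_brown, board_bamboo, board_slate and the y axis of drainer, either way round below 0.2 rad and linear speed of each of board_pale, board_brown, board_bamboo, board_slate below 0.02 m/s and x of board_brown_foot in the frame of drainer between -0.05 and -0.004 m and y of board_brown_foot in the frame of drainer between -0.143 and 0.143 m and z of board_brown_foot in the frame of drainer between 0.004 and 0.022 m and angle between board_brown's own z axis and vertical between 0.16 and 0.6 rad and x of board_bamboo_foot in the frame of drainer between -0.05 and -0.004 m and y of board_bamboo_foot in the frame of drainer between -0.143 and 0.143 m and z of board_bamboo_foot in the frame of drainer between 0.004 and 0.022 m and angle between board_bamboo's own z axis and vertical between 0.16 and 0.6 rad and x of board_slate_foot in the frame of drainer between -0.05 and -0.004 m and y of board_slate_foot in the frame of drainer between -0.143 and 0.143 m and z of board_slate_foot in the frame of drainer between 0.004 and 0.022 m and angle between board_slate's own z axis and vertical between 0.16 and 0.6 rad and horizontal distance between board_pale_foot and board_brown_foot above 0.068 m and horizontal distance between each of board_pale_foot, board_brown_foot and board_bamboo_foot above 0.068 m and horizontal distance between each of board_pale_foot, board_brown_foot, board_bamboo_foot and board_slate_foot above 0.068 m); the robot touches nothing.
It fails at once if the pepper mill is pushed or knocked from its place (more than 30 mm) (distance of pepper_mill from where it was at the start of the episode above 0.03 m).
It fails at once if the salt shaker is pushed or knocked from its place (more than 30 mm) (distance of salt_shaker from where it was at the start of the episode above 0.03 m).
Of board_pale, board_brown, board_bamboo, board_slate only 3 to 4 are there at a start; the rules pass over those that are not, and their reading is None.
Once in a run the grip may slacken for a moment while it holds something.
It also fails if it takes over 210 s, if anything falls off the work surface, if the arm or the gripper's body presses on something with over 40 N, if the wrist force passes 120 N, or if a joint passes its speed limit or range.

## Working session

There is one attempt and no reset: what is moved stays moved. The work goes in short steps, Python scripts to look and compute and a tool call to move; the robot and the scene stay as the last step left them, time stands still between calls to the robot, and variables do not carry over. Pictures are saved under pics/ and viewed, at most 14 in all, crops included, and the job is handed in when it is done.

Besides the shell and the picture viewer there is one more tool, called after "Request:" in YAML: its name, and indented under it one key for each argument. jog_arm: Moves the arm, as the interface text tells. Its arguments: {"type":"object","properties":{"increments":{"type":"array"},"squeeze":{"type":"number"}},"required":["increments"]}

```bash
mkdir -p pics; ls; cat > h.py <<'E'
import numpy as np, cv2, pickle
from station import robot
def snap(name,tag):
    c=robot.camera(name); cv2.imwrite(f'pics/{tag}.png',c['color']); pickle.dump(c,open(f'pics/{tag}.pkl','wb')); return c
def load(tag): return pickle.load(open(f'pics/{tag}.pkl','rb'))
def ray(c,px):
    p=cv2.undistortPoints(np.array([px],float).reshape(-1,1,2),c['intrinsics'],c['distortion']).reshape(-1,2)
    T=c['world_from_camera']; d=np.c_[p,np.ones(len(p))]@T[:3,:3].T
    return T[:3,3],d
def at(c,px,z):
    o,d=ray(c,px); return o+d*((z-o[2])/d[:,2])[:,None]
def dep(c,px):
    o,d=ray(c,px); r=np.array([c['range_z'][int(round(v)),int(round(u))] for u,v in np.reshape(px,(-1,2))]); return o+d*r[:,None]
def cloud(c):
    h,w=c['range_z'].shape; u,v=np.meshgrid(np.arange(w),np.arange(h))
    px=np.c_[u.ravel(),v.ravel()].astype(float); o,d=ray(c,px)
    return (o+d*c['range_z'].reshape(-1,1)).reshape(h,w,3)
E
python3 - <<'E'
from h import *
print(robot.get_state())
a=snap('scene','s0');b=snap('top','t0');w=snap('wrist','w0')
for c in(a,b,w): print(c['world_from_camera'].round(3),c['intrinsics'].round(0)[0])
E
```

```text
pics
{'clock': 0.0, 'joint_positions': array([-1.30399831e+00,  3.42738050e-01,  1.52502700e+00,  6.51890195e-06,
        1.27539868e+00, -1.45994618e-01]), 'joint_velocities': array([-2.02948467e-03,  2.16347447e-05, -6.24823214e-04,  1.05305975e-03,
       -8.30189797e-04,  1.75007636e-03]), 'tau': array([ 8.54294212e-04, -4.33683050e+01, -2.46013623e+01, -1.50473511e-04,
        7.72533473e-03,  1.59201318e-05]), 'tcp_pos': array([ 0.21053062, -0.48049661,  0.23061452]), 'orientation': array([ 9.78775678e-01,  2.04933048e-01, -4.43071064e-05, -7.84293036e-04]), 'contact_force': array([-0.77258472,  0.76304622, -0.61183563]), 'torque': array([ 0.00900436, -0.04472266, -0.00260488]), 'finger_force': 0.0, 'gripper_width': 0.9997444961747105}
[[-0.667 -0.346  0.66  -0.471]
 [-0.745  0.305 -0.593  0.869]
 [ 0.004 -0.887 -0.461  0.799]
 [ 0.     0.     0.     1.   ]] [405.   0. 256.]
[[ 0.01  -0.987  0.158  0.252]
 [-0.999 -0.015 -0.03   0.057]
 [ 0.032 -0.158 -0.987  1.39 ]
 [ 0.     0.     0.     1.   ]] [458.   0. 262.]
[[ 0.401 -0.88  -0.253  0.274]
 [-0.916 -0.386 -0.109 -0.452]
 [-0.002  0.275 -0.961  0.373]
 [ 0.     0.     0.     1.   ]] [288.   0. 256.]
```

View pics/s0.png

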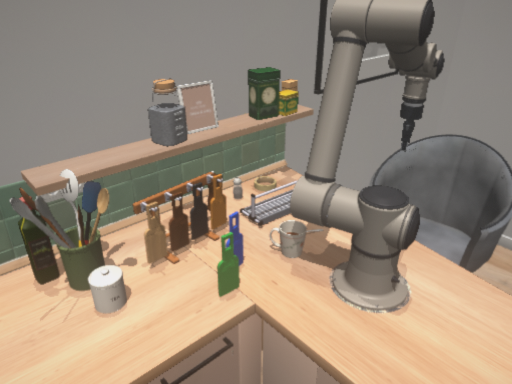

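View pics/t0.png

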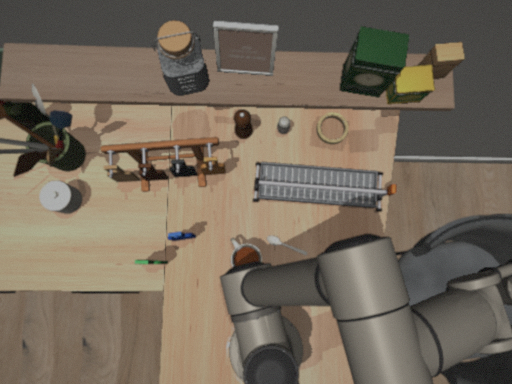

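```bash
python3 - <<'E'
from h import *
s=load('s0');t=load('t0')
a=cv2.resize(s['color'][160:310,120:320],None,fx=4,fy=4,interpolation=3)[:600]
b=cv2.resize(t['color'][100:275,95:405],None,fx=2.5,fy=2.5,interpolation=3)
cv2.imwrite('pics/s0c.png',a);cv2.imwrite('pics/t0c.png',b)
for nm,px in dict(rackL=(104,147),rackR=(217,140),railL=(262,183),railR=(378,190),grip=(392,188),mill=(242,118),salt=(284,125),trayBL=(258,164),trayBR=(382,173),trayFL=(254,199),trayFR=(380,208),blue=(182,236),green=(152,262),mug=(246,255)).items():
    print(nm,dep(t,px).round(3), at(t,px,0.1).round(3)[0,:2])
C=cloud(t); hsv=cv2.cvtColor(t['color'],cv2.COLOR_BGR2HSV)
m=(hsv[...,0]<16)&(hsv[...,1]>150); m[:,:385]=0; m[:170]=0;m[205:]=0;m[:,400:]=0
v,u=np.nonzero(m); print(u.mean(),v.mean(),u.min(),u.max(),v.min(),v.max(),np.percentile(C[m],[5,50,95],axis=0).round(3))
E
```

```text
rackL [[0.544 0.435 0.207]] [0.57  0.469]
rackR [[0.569 0.141 0.207]] [0.598 0.149]
railL [[0.472 0.018 0.105]] [0.473 0.017]
railR [[ 0.456 -0.313  0.111]] [ 0.458 -0.316]
grip [[ 0.455 -0.338  0.16 ]] [ 0.465 -0.357]
mill [[0.65  0.077 0.149]] [0.665 0.078]
salt [[ 0.65  -0.046  0.087]] [ 0.646 -0.045]
trayBL [[0.545 0.028 0.023]] [0.529 0.029]
trayBR [[ 0.523 -0.351  0.027]] [ 0.508 -0.329]
trayFL [[0.437 0.039 0.028]] [0.427 0.04 ]
trayFR [[ 0.415 -0.342  0.025]] [ 0.406 -0.32 ]
blue [[0.318 0.235 0.132]] [0.32  0.239]
green [[0.248 0.31  0.14 ]] [0.248 0.318]
mug [[0.27  0.06  0.052]] [0.269 0.06 ]
391.44776119402985 189.32835820895522 388 395 185 194 [[ 0.442 -0.345  0.129]
 [ 0.452 -0.337  0.158]
 [ 0.463 -0.334  0.166]]
```

View pics/s0c.png

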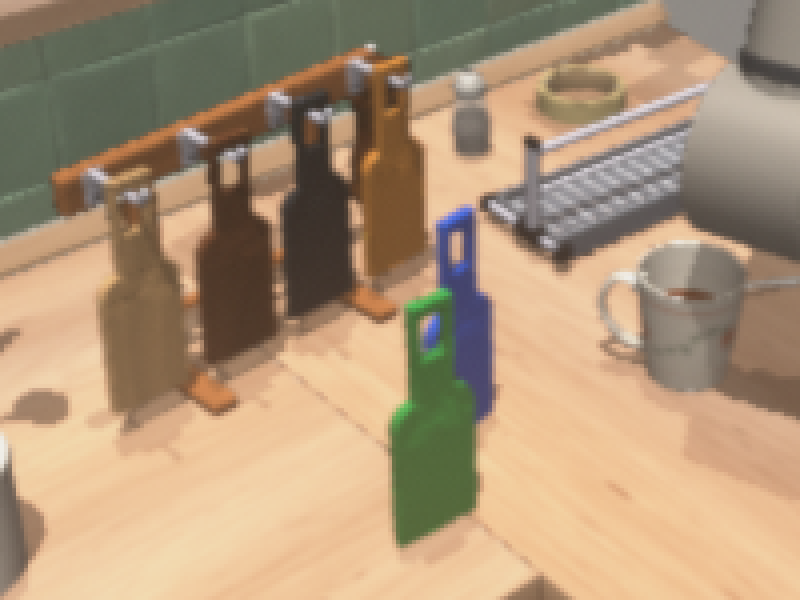

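View pics/t0c.png

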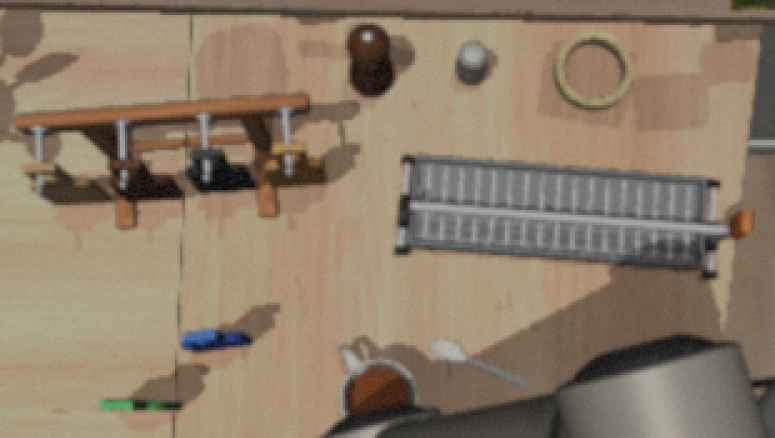

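The candidates, by scene-crop pixel, are:
- **Boards hanging on the rack:** pale (145,290), brown (237,250), slate (318,205), golden bamboo (393,165).
- **Look-alikes standing in front:** blue (465,310) and green (435,415). Both are rejected.

In the top crop the orange grip is at (742,222), the mill at (370,60) and the salt at (472,62). All four hooks are occupied, so there are four boards. I'll measure from the wrist camera next.

```bash
cat >> h.py <<'E'
from scipy.spatial.transform import Rotation as Ro
def Rt(yaw,pitch=0):
    u=np.array([np.cos(yaw),np.sin(yaw),0]); z=u*np.sin(pitch)-[0,0,np.cos(pitch)]; y=np.array([np.sin(yaw),-np.cos(yaw),0])
    return np.c_[np.cross(y,z),y,z]
def go(pos,R,p0=None,R0=None):
    s=robot.get_state(); p0=s['tcp_pos'] if p0 is None else p0; R0=Ro.from_quat(s['orientation']).as_matrix() if R0 is None else R0
    print('shift',(R0.T@(np.array(pos)-p0)*1e3).round(1),'turn',np.degrees(Ro.from_matrix(R0.T@R).as_rotvec()).round(2))
E
python3 - <<'E'
from h import *
go([.40,-.15,.40],Rt(-.058))
E
```

```text
shift [ 306.2 -227.  -168.9] turn [-6.000e-02  1.000e-02  2.697e+01]
```

Request:
jog_arm:
  increments: [306,-227,-169,0,0,27,1,306,-227,-169,0,0,27,1,306,-227,-169,0,0,27,1,306,-227,-169,0,0,27,1,306,-227,-169,0,0,27,1,306,-227,-169,0,0,27,1,306,-227,-169,0,0,27,1,306,-227,-169,0,0,27,1,306,-227,-169,0,0,27,1,306,-227,-169,0,0,27,1]

```text
clock: 1.4
tcp_pos: [0.3993, -0.151, 0.3995]
orientation: [1.0, -0.03, -0.001, -0.0]
contact_force: [-0.2, -0.2, 0.5]
gripper_width: 0.998
finger_force: 0.0
```

```bash
python3 - <<'E'
from h import *
c=snap('wrist','w1'); snap('top','t1'); print(robot.get_state()['tcp_pos'],c['world_from_camera'].round(3))
E
```

```text
[ 0.39937818 -0.1510048   0.39978704] [[-0.06  -0.959 -0.277  0.469]
 [-0.998  0.057  0.018 -0.155]
 [-0.002  0.277 -0.961  0.541]
 [ 0.     0.     0.     1.   ]]
```

View pics/w1.png

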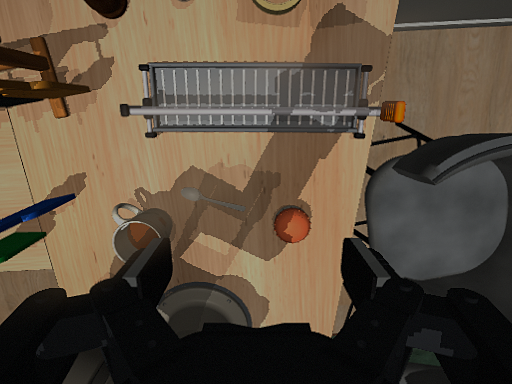

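The wrist view shows:
- the drainer tray over cols 147–372, rows 63–135
- the rail rod from (122,110) to (378,113)
- the orange grip at (393,112)
- an orange fruit at (292,225), which is not the grip

Next I'll fit the drainer from this view and check it against the top view.

```bash
python3 - <<'E'
from h import *
for tag in('w1','t1'):
    c=load(tag);C=cloud(c);hsv=cv2.cvtColor(c['color'],cv2.COLOR_BGR2HSV)
    reg=(C[...,0]>.38)&(C[...,0]<.58)&(C[...,1]>-.42)&(C[...,1]<.06)&(c['range_z']>0)
    g=reg&(hsv[...,0]<18)&(hsv[...,1]>150)&(C[...,2]>.1)
    print(tag,'grip',np.percentile(C[g],[2,50,98],axis=0).round(3).tolist(),g.sum())
    gt=g&(C[...,2]>.15); print(' griptop mean',C[gt].mean(0).round(4),(C[gt].min(0)).round(3),C[gt].max(0).round(3))
    r=reg&(C[...,2]>.095)&(C[...,2]<.115)&(C[...,1]>-.28)&(C[...,1]<0); k=np.polyfit(C[r][:,1],C[r][:,0],1); print(' rail',k, np.median(C[r][:,2]),r.sum(), 'x@-.15',np.polyval(k,-.15))
    # lip: z .024-.036, front
    l=reg&(C[...,2]>.026)&(C[...,2]<.04)&(C[...,1]>-.3)&(C[...,1]<0)
    P=C[l]; q=P[:,0]-np.polyval(k,P[:,1]); print(' lip dx',np.percentile(q,[1,10,25,50,75,90,99]).round(3),len(q))
    # ends of tray from z~.024
    t=reg&(C[...,2]>.008)&(C[...,2]<.04)
    print(' tray',np.percentile(C[t],[.3,99.7],axis=0).round(3).tolist())
E
```

```text
w1 grip [[0.395, -0.343, 0.117], [0.45, -0.332, 0.158], [0.467, -0.091, 0.488]] 514
 griptop mean [ 0.4374 -0.2742  0.2603] [ 0.383 -0.344  0.15 ] [ 0.467 -0.081  0.498]
 rail [0.05999427 0.4736316 ] 0.10828196006909108 1334 x@-.15 0.46463246283438847
 lip dx [-0.035 -0.035 -0.033 -0.031 -0.03  -0.029 -0.028] 712
 tray [[0.414, -0.344, 0.009], [0.55, 0.04, 0.032]]Traceback (most recent call last):
  File "<stdin>", line 6, in <module>
    return _quantile_unchecked(
        a, q, axis, out, overwrite_input, method, keepdims, weights)
    return _ureduce(a,
                    func=_quantile_ureduce_func,
    ...<5 lines>...
                    overwrite_input=overwrite_input,
                    method=method)
    r = func(a, **kwargs)
    result = _quantile(arr,
                       quantiles=q,
    ...<2 lines>...
                       out=out,
                       weights=wgt)
    slices_having_nans = np.isnan(arr[-1, ...])
                                  ~~~^^^^^^^^^
IndexError: index -1 is out of bounds for axis 0 with size 0
```

```bash
python3 - <<'E'
from h import *
yaw=-.060; ux=np.array([np.cos(yaw),np.sin(yaw)]); uy=np.array([-ux[1],ux[0]])
for tag in('w1','t0'):
    c=load(tag);C=cloud(c);hsv=cv2.cvtColor(c['color'],cv2.COLOR_BGR2HSV)
    reg=(C[...,0]>.38)&(C[...,0]<.58)&(C[...,1]>-.42)&(C[...,1]<.06)&(c['range_z']>0)&(C[...,2]<.2)
    X=C[...,:2]@ux;Y=C[...,:2]@uy
    g=reg&(hsv[...,0]<18)&(hsv[...,1]>150)&(C[...,2]>.1)&(C[...,1]<-.3)
    gt=g&(C[...,2]>.152)
    for m in(g,gt): print(tag,'grip X,Y',np.percentile(X[m],[2,50,98]).round(4),np.percentile(Y[m],[2,50,98]).round(4),C[m].mean(0).round(4),m.sum())
    r=reg&(C[...,2]>.095)&(C[...,2]<.115)&(C[...,1]>-.28)&(C[...,1]<0); print(' railX',np.percentile(X[r],[5,50,95]).round(4),C[r][:,2].max())
    l=reg&(C[...,2]>.027)&(C[...,2]<.04)&(C[...,1]>-.3)&(C[...,1]<0); print(' lipX',np.percentile(X[l],[2,50,98]).round(4))
    for nm,lo,hi in(('wall',.018,.03),):
        w=reg&(C[...,2]>lo)&(C[...,2]<hi)&(abs(X-.487)<.03); yy=Y[w]; print(' wallY',nm,np.histogram(yy,bins=np.arange(-.38,.04,.01)))
E
```

```text
w1 grip X,Y [0.4608 0.4725 0.4862] [-0.3154 -0.305  -0.3033] [ 0.4536 -0.3344  0.1466] 405
w1 grip X,Y [0.4599 0.4726 0.4861] [-0.316  -0.3074 -0.3038] [ 0.4536 -0.3365  0.1587] 203
 railX [0.4685 0.4728 0.477 ] 0.11184095486216089
 lipX [0.4381 0.4415 0.4436]
 wallY wall (array([  0,   0,   0,   0,   0,   0,  77, 143,  97,   0,   0,   0,   0,
         0,   0,   0,   0,   0,   0,   0,   0,   0,   0,   0,   0,   0,
         0,   0,   0,   0,   0,   0,   0,   0,   0,   0,   0,   0,   0,
         0,   0]), array([-3.80000000e-01, -3.70000000e-01, -3.60000000e-01, -3.50000000e-01,
       -3.40000000e-01, -3.30000000e-01, -3.20000000e-01, -3.10000000e-01,
       -3.00000000e-01, -2.90000000e-01, -2.80000000e-01, -2.70000000e-01,
       -2.60000000e-01, -2.50000000e-01, -2.40000000e-01, -2.30000000e-01,
       -2.20000000e-01, -2.10000000e-01, -2.00000000e-01, -1.90000000e-01,
       -1.80000000e-01, -1.70000000e-01, -1.60000000e-01, -1.50000000e-01,
       -1.40000000e-01, -1.30000000e-01, -1.20000000e-01, -1.10000000e-01,
       -1.00000000e-01, -9.00000000e-02, -8.00000000e-02, -7.00000
[... 753 characters left out ...]
0e-01, -3.30000000e-01, -3.20000000e-01, -3.10000000e-01,
       -3.00000000e-01, -2.90000000e-01, -2.80000000e-01, -2.70000000e-01,
       -2.60000000e-01, -2.50000000e-01, -2.40000000e-01, -2.30000000e-01,
       -2.20000000e-01, -2.10000000e-01, -2.00000000e-01, -1.90000000e-01,
       -1.80000000e-01, -1.70000000e-01, -1.60000000e-01, -1.50000000e-01,
       -1.40000000e-01, -1.30000000e-01, -1.20000000e-01, -1.10000000e-01,
       -1.00000000e-01, -9.00000000e-02, -8.00000000e-02, -7.00000000e-02,
       -6.00000000e-02, -5.00000000e-02, -4.00000000e-02, -3.00000000e-02,
       -2.00000000e-02, -1.00000000e-02,  3.33066907e-16,  1.00000000e-02,
        2.00000000e-02,  3.00000000e-02]))
```

```bash
python3 - <<'E'
from h import *
yaw=-.060; ux=np.array([np.cos(yaw),np.sin(yaw)]); uy=np.array([-ux[1],ux[0]])
c=load('w1');C=cloud(c);X=C[...,:2]@ux;Y=C[...,:2]@uy
for lo,hi in((.018,.03),(.10,.113)):
  for a,b in((-.35,-.25),(.02,.1)):
    m=(C[...,2]>lo)&(C[...,2]<hi)&(X>.43)&(X<.55)&(Y>a)&(Y<b)
    print(lo,np.percentile(Y[m],[0,2,25,50,75,98,100]).round(4),m.sum())
go([.453,-.338,.22],Rt(yaw)); go([.453,-.338,.125],Rt(yaw))
E
```

```text
0.018 [-0.3192 -0.316  -0.3093 -0.302  -0.2964 -0.2542 -0.2504] 829
0.018 [0.0201 0.024  0.0511 0.0575 0.0637 0.0696 0.0717] 782
0.1 [-0.3072 -0.3066 -0.2951 -0.2799 -0.2642 -0.251  -0.2502] 273
0.1 [0.0201 0.0214 0.0323 0.0437 0.054  0.0607 0.0618] 205
shift [ 65.  183.5 179.7] turn [-0.02  0.06 -0.02]
shift [ 65.1 183.5 274.7] turn [-0.02  0.06 -0.02]
```

Request:
jog_arm:
  increments: [65,183,180,0,0,0,0.2,65,183,180,0,0,0,0.2,65,183,180,0,0,0,0.2,65,183,180,0,0,0,0.2,65,183,180,0,0,0,0.2,65,183,180,0,0,0,0.3,65,183,180,0,0,0,0.4]

```text
clock: 2.38
tcp_pos: [0.4543, -0.3363, 0.222]
orientation: [1.0, -0.029, 0.001, 0.001]
contact_force: [0.8, 1.6, -0.0]
gripper_width: 0.699
finger_force: 0.0
```

```bash
python3 - <<'E'
from h import *
c=snap('wrist','w2');C=cloud(c);hsv=cv2.cvtColor(c['color'],cv2.COLOR_BGR2HSV)
g=(hsv[...,0]<18)&(hsv[...,1]>150)&(C[...,2]>.11)&(C[...,2]<.17)&(c['range_z']>0)&(C[...,0]>.4)&(C[...,0]<.52)&(C[...,1]<-.3)
print(np.percentile(C[g],[2,50,98],axis=0).round(4).tolist(),C[g&(C[...,2]>.155)].mean(0),g.sum(),robot.get_state()['tcp_pos'],robot.get_state()['gripper_width'])
go([.453,-.338,.125],Rt(-.06))
E
```

```text
[[0.4427, -0.3471, 0.1208], [0.4591, -0.3397, 0.1595], [0.4678, -0.3327, 0.1619]] [ 0.45529394 -0.33970318  0.15992601] 823 [ 0.45446469 -0.33617398  0.22223544] 0.7048031625969775
shift [-1.6  1.7 97.2] turn [ 0.11 -0.13  0.13]
```

View pics/w2.png

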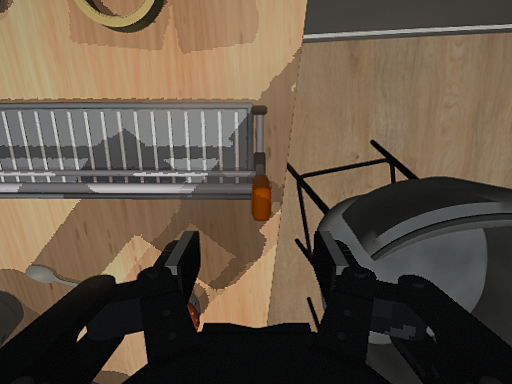

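The grip at (261,197) is centred between the fingers (cols 195–320), so I'll lower and close.

Request:
jog_arm:
  increments: [0,3,50,0,0,0,0.2,0,3,97,0,0,0,0.0,0,3,97,0,0,0,0.0,0,3,97,0,0,0,-1,0,3,97,0,0,0,-1,0,3,97,0,0,0,-1,0,3,97,0,0,0,-1,0,3,97,0,0,0,-1]
  squeeze: 30

```text
clock: 3.42
tcp_pos: [0.4552, -0.3403, 0.1263]
orientation: [1.0, -0.029, 0.002, 0.001]
contact_force: [0.1, 2.6, 8.1]
gripper_width: 0.157
finger_force: 32.0
```

Request:
jog_arm:
  increments: [5,0,0,0,0,0,-1,10,0,0,0,0,0,-1,15,0,0,0,0,0,-1,20,0,0,0,0,0,-1,25,0,0,0,0,0,-1,30,0,0,0,0,0,-1,34,0,0,0,0,0,-1,34,0,0,0,0,0,-1]

```text
clock: 4.42
tcp_pos: [0.4892, -0.3425, 0.1263]
orientation: [1.0, -0.029, 0.002, 0.002]
contact_force: [0.5, 0.8, 6.7]
gripper_width: 0.164
finger_force: 31.8
```

Request:
jog_arm:
  increments: [3,0,0,0,0,0,-1,5,0,0,0,0,0,-1,7,0,0,0,0,0,-1,9,0,0,0,0,0,-1,11,0,0,0,0,0,-1,13,0,0,0,0,0,-1,13,0,0,0,0,0,-1,13,0,0,0,0,0,-1]

```text
clock: 5.42
tcp_pos: [0.4958, -0.3428, 0.1262]
orientation: [1.0, -0.03, -0.004, 0.0]
contact_force: [-25.6, 2.2, 18.3]
gripper_width: 0.16
finger_force: 33.6
```

```bash
python3 - <<'E'
from h import *
print(robot.get_state()['contact_force'],robot.get_state()['tcp_pos'])
c=snap('top','t2');C=cloud(c)
yaw=-.06;ux=np.array([np.cos(yaw),np.sin(yaw)]); X=C[...,:2]@ux
m=(C[...,2]>.095)&(C[...,2]<.115)&(C[...,1]>-.26)&(C[...,1]<0)&(X>.43)&(X<.56);print(np.percentile(X[m],[5,50,95]),m.sum())
E
```

```text
[-25.60544724   2.20290749  18.25822434] [ 0.49581009 -0.34283886  0.12615168]
[0.50936979 0.51353287 0.51870061] 240
```

Request:
jog_arm:
  increments: [-6,0,0,0,0,0,-1,-6,0,0,0,0,0,-1,-6,0,0,0,0,0,-0.3,-6,0,0,0,0,0,-0.2,-6,0,0,0,0,0,-0.2,-6,0,-60,0,0,0,-0.2,-6,0,-120,0,0,0,0,-6,0,-180,0,0,0,0.4,-6,0,-240,0,0,0,1,-6,0,-280,0,0,0,1]

```text
clock: 6.72
tcp_pos: [0.4949, -0.342, 0.4067]
orientation: [1.0, -0.029, 0.001, 0.001]
contact_force: [1.3, -0.4, 0.4]
gripper_width: 1.0
finger_force: 0.0
```

```bash
python3 - <<'E'
from h import *
c=snap('top','t3');C=cloud(c)
yaw=-.06;ux=np.array([np.cos(yaw),np.sin(yaw)]); X=C[...,:2]@ux
m=(C[...,2]>.095)&(C[...,2]<.115)&(C[...,1]>-.26)&(C[...,1]<0)&(X>.43)&(X<.56);print(np.percentile(X[m],[5,50,95]),m.sum())
go([.36,.28,.42],Rt(.085))
E
```

```text
[0.50825819 0.51238163 0.5174221 ] 312
shift [-171.4 -613.5  -14.3] turn [ 0.44 -0.47 -8.21]
```

Request:
jog_arm:
  increments: [-171,-613,-14,0,0,8.2,1,-171,-613,-14,0,0,8.2,1,-171,-613,-14,0,0,8.2,1,-171,-613,-14,0,0,8.2,1,-171,-613,-14,0,0,8.2,1,-171,-613,-14,0,0,8.2,1,-171,-613,-14,0,0,8.2,1,-171,-613,-14,0,0,8.2,1,-171,-613,-14,0,0,8.2,1,-171,-613,-14,0,0,8.2,1]

```text
clock: 8.02
tcp_pos: [0.3615, 0.2705, 0.417]
orientation: [0.995, -0.101, 0.0, -0.0]
contact_force: [1.0, 0.3, -0.1]
gripper_width: 1.002
finger_force: 0.0
```

```bash
python3 - <<'E'
from h import *
go([.36,.28,.42],Rt(.085)); snap('wrist','w3')
E
```

```text
shift [-3.4 -9.  -3. ] turn [  0.    -0.03 -16.41]
```

View pics/w3.png

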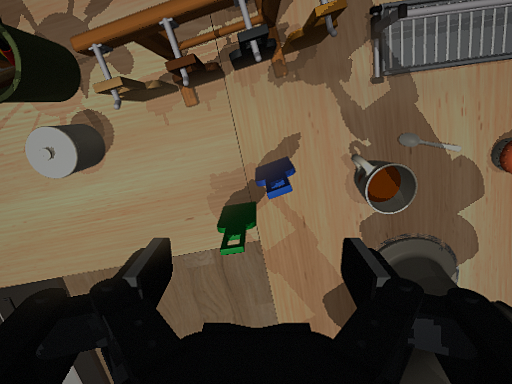

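The view shows the board tops at pale (118,85), brown (190,65), slate (255,40) and bamboo (325,20). The rack's cross rail is behind them. (I gave the yaw with the wrong sign, which did no harm.) I'll fit the rack and the tops from this view and the first top view.

```bash
python3 - <<'E'
from h import *
for tag in('w3','t0'):
    c=load(tag);C=cloud(c);hsv=cv2.cvtColor(c['color'],cv2.COLOR_BGR2HSV)
    reg=(c['range_z']>0)&(C[...,0]>.42)&(C[...,0]<.62)&(C[...,1]>.08)&(C[...,1]<.5)
    # cross rail top: z .2-.214, x>.535
    r=reg&(C[...,2]>.2)&(C[...,2]<.214)&(C[...,0]>.53)
    k=np.polyfit(C[r][:,1],C[r][:,0],1); e=C[r][:,0]-np.polyval(k,C[r][:,1]); r2=C[r][abs(e)<.012]; k=np.polyfit(r2[:,1],r2[:,0],1)
    print(tag,'rail',k.round(4),r2[:,2].mean().round(4),np.percentile(r2[:,1],[.5,99.5]).round(4), 'resid',np.percentile(r2[:,0]-np.polyval(k,r2[:,1]),[2,98]).round(4))
    # board tops: z .214-.226 in front of rail
    q=C[...,0]-np.polyval(k,C[...,1]); m=reg&(C[...,2]>.2135)&(C[...,2]<.23)&(q<-.03)&(q>-.075)
    n,L,st,ce=cv2.connectedComponentsWithStats(m.astype(np.uint8))
    for i in range(1,n):
        if st[i,4]>8:
            P=C[L==i]; print('  top',ce[i].round(0),st[i,4],P.mean(0).round(4),np.percentile(P[:,1],[2,98]).round(4),np.percentile(P[:,0],[2,98]).round(4),'q',np.median(q[L==i]).round(4),c['color'][L==i].mean(0).round(0))
E
```

```text
w3 rail [-0.0623  0.5681] 0.2066 [0.2499 0.4466] resid [-0.0105  0.0101]
  top [330.   8.] 368 [0.5144 0.1612 0.2178] [0.144  0.1772] [0.509  0.5199] q -0.0438 [20. 64. 98.]
  top [253.  33.] 357 [0.5067 0.245  0.218 ] [0.229  0.2613] [0.5012 0.5126] q -0.0462 [37. 38. 37.]
  top [333.  33.] 37 [0.4906 0.1599 0.2152] [0.157  0.1627] [0.4876 0.4944] q -0.0677 [68. 68. 70.]
  top [180.  62.] 329 [0.4941 0.3293 0.2179] [0.3131 0.3455] [0.4887 0.4997] q -0.0536 [18. 38. 67.]
  top [258.  58.] 34 [0.4815 0.2444 0.2156] [0.2414 0.2471] [0.4788 0.4846] q -0.0717 [106. 105. 108.]
  top [108.  84.] 320 [0.4889 0.4152 0.2181] [0.3991 0.4323] [0.4836 0.4945] q -0.0534 [ 55.  91. 119.]
  top [185.  81.] 17 [0.4745 0.3299 0.2157] [0.3276 0.3326] [0.4728 0.4765] q -0.0732 [119. 118. 122.]
t0 rail [-0.0964  0.583 ] 0.2068 [0.1412 0.4448] resid [-0.0098  0.0094]
  top [210. 158.] 53 [0.5161 0.1573 0.2184] [0.1421 0.1731] [0.5112 0.5229] q -0.0518 [ 83. 127. 157.]
  top [177. 161.] 56 [0.5079 0.2428 0.2183] [0.2271 0.2583] [0.5018 0.5133] q -0.0514 [68. 71. 73.]
  top [144. 165.] 57 [0.4955 0.3264 0.2181] [0.3102 0.3424] [0.4903 0.5015] q -0.0563 [51. 66. 91.]
  top [110. 166.] 53 [0.4902 0.4126 0.218 ] [0.3961 0.4293] [0.4856 0.4948] q -0.053 [ 95. 125. 149.]
```

```bash
cat >> h.py <<'E'
A=.38; RY=.095; DY=-.06; XC,YC=.491,-.123
B=dict(bamboo=(.515,.160,-.123),slate=(.507,.244,-.041),brown=(.495,.328,.041),pale=(.4895,.414,.123))
Rg=Rt(RY,A); Rp=Rt(DY,0)
def grasp(n,d=.023,h=.170):
    x,y,_=B[n]; return np.array([x,y,.0235+h])+Rg[:,2]*d
def place(n,dx=-.032,tcp=None):
    x,y,s=B[n]; f=Rg.T@(np.array([x,y,.0235])-grasp(n)) if tcp is None else tcp
    u=Rp[:,0]; l=np.array([XC+dx,YC+s]); c,sn=np.cos(DY),np.sin(DY)
    foot=np.array([c*l[0]-sn*l[1],sn*l[0]+c*l[1],.0125]); print('foot',foot.round(4)); return foot-Rp@f
E
python3 - <<'E'
from h import *
g=grasp('bamboo');print(g,[place(n).round(3) for n in B])
go(g-.09*Rg[:,2],Rg); go([.40,.2,.40],Rg)
E
```

```text
foot [ 0.4434 -0.2731  0.0125]
foot [ 0.4483 -0.1912  0.0125]
foot [ 0.4533 -0.1094  0.0125]
foot [ 0.4582 -0.0275  0.0125]
[0.5234927  0.16080924 0.17214071] [array([ 0.506, -0.277,  0.147]), array([ 0.511, -0.195,  0.147]), array([ 0.516, -0.113,  0.147]), array([ 0.521, -0.031,  0.147])]
shift [152.4  92.1 160.1] turn [  2.92  21.74 -16.46]
shift [55.2 67.5 16.2] turn [  2.92  21.74 -16.46]
```

Request:
jog_arm:
  increments: [19,12,20,0.4,2.7,-2.1,0.6,38,23,40,0.7,5.4,-4.1,0.3,57,35,60,1.1,8.2,-6.2,0.3,76,46,80,1.5,10.9,-8.2,0.3,95,58,100,1.8,13.6,-10.3,0.3,114,69,120,2.2,16.3,-12.3,0.3,133,81,140,2.6,19,-14.4,0.3,152,92,160,2.9,21.7,-16.5,0.3,152,92,160,2.9,21.7,-16.5,0.3,152,92,160,2.9,21.7,-16.5,0.3]

```text
clock: 9.32
tcp_pos: [0.493, 0.1483, 0.2578]
orientation: [0.981, 0.044, 0.189, -0.006]
contact_force: [0.1, 0.5, 1.3]
gripper_width: 0.648
finger_force: 0.0
```

```bash
python3 - <<'E'
from h import *
g=grasp('bamboo');go(g,Rg)
c=snap('wrist','w4');C=cloud(c)
reg=(c['range_z']>0)&(C[...,2]>.2135)&(C[...,2]<.23)&(C[...,0]>.46)&(C[...,0]<.54)&(C[...,1]>.08)&(C[...,1]<.45)
n,L,st,ce=cv2.connectedComponentsWithStats(reg.astype(np.uint8))
for i in range(1,n):
    if st[i,4]>60: P=C[L==i]; print(ce[i].round(),st[i,4],P.mean(0).round(4),np.percentile(P,[1,99],axis=0).round(4).tolist(), np.polyfit(P[:,1],P[:,0],1)[0].round(3))
E
```

```text
shift [ -2.6 -10.2  91.1] turn [ 0.38 -0.05 -0.26]
[120. 204.] 739 [0.5068 0.2442 0.2181] [[0.501, 0.228, 0.2141], [0.5126, 0.2611, 0.2199]] -0.09
[244. 203.] 723 [0.515  0.1595 0.218 ] [[0.5093, 0.1429, 0.2161], [0.5209, 0.1763, 0.2197]] -0.095
[ 13. 211.] 399 [0.4952 0.319  0.2176] [[0.4898, 0.3117, 0.2138], [0.5004, 0.3287, 0.2195]] -0.036
[117. 240.] 82 [0.4818 0.2441 0.2152] [[0.4784, 0.2414, 0.2136], [0.4853, 0.2475, 0.217]] 0.129
[242. 239.] 76 [0.4904 0.1586 0.2152] [[0.4873, 0.1557, 0.2136], [0.4937, 0.1619, 0.2171]] 0.025
```

View pics/w4.png

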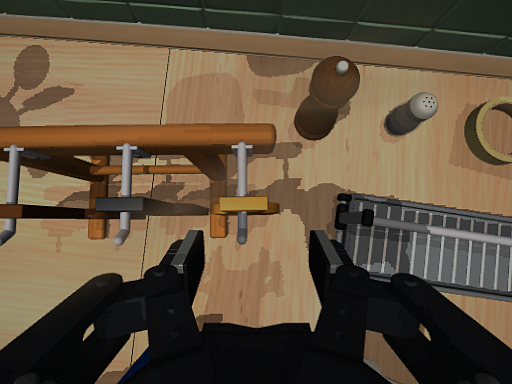

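The wrist view confirms the golden bamboo handle at (244,203) on its hook, with slate at (120,204) beside it. The gripper needs to shift 10 mm left before it goes down.

Request:
jog_arm:
  increments: [-3,-10,0,0,0,0,0.3,-3,-10,20,0,0,0,0.3,-3,-10,40,0,0,0,0.3,-3,-10,60,0,0,0,0.3,-3,-10,80,0,0,0,0.3,-3,-10,91,0,0,0,0.3,-3,-10,91,0,0,0,0.3]

```text
clock: 10.25
tcp_pos: [0.5227, 0.1608, 0.171]
orientation: [0.981, 0.044, 0.189, -0.006]
contact_force: [0.6, -0.4, -0.2]
gripper_width: 0.649
finger_force: 0.0
```

Request:
jog_arm:
  increments: [0,0,0,0,0,0,-0.3,0,0,0,0,0,0,-1,0,0,0,0,0,0,-1,0,0,0,0,0,0,-1,0,0,0,0,0,0,-1,0,0,0,0,0,0,-1]
  squeeze: 70

```text
clock: 11.0
tcp_pos: [0.5235, 0.1606, 0.1724]
orientation: [0.981, 0.044, 0.19, -0.006]
contact_force: [-2.3, 2.5, 5.9]
gripper_width: 0.389
finger_force: 69.4
```

```bash
python3 - <<'E'
from h import *
s=robot.get_state();print(s['tcp_pos'],grasp('bamboo'),s['finger_force'],s['contact_force'])
p=s['tcp_pos']; u=-np.array([np.cos(RY),np.sin(RY),0])
go(p+[0,0,.018],Rg); go(p+[0,0,.018]+.06*u,Rg); go(p+[0,0,.15]+.06*u,Rg)
E
```

```text
[0.52347774 0.16057224 0.17242384] [0.5234927  0.16080924 0.17214071] 69.44218039512634 [-2.32954988  2.48130751  5.9385721 ]
shift [  6.7   0.1 -16.7] turn [ 0.36 -0.17 -0.21]
shift [-48.9   0.4 -39.1] turn [ 0.36 -0.17 -0.21]
shift [   0.4    1.  -161.6] turn [ 0.36 -0.17 -0.21]
```

Request:
jog_arm:
  increments: [3,0,-8,0,0,0,-1,7,0,-17,0,0,0,-1,7,0,-17,0,0,0,-1,-7,0,-22,0,0,0,-1,-21,0,-28,0,0,0,-1,-35,0,-34,0,0,0,-1,-49,0,-39,0,0,0,-1,-49,0,-39,0,0,0,-1]

```text
clock: 12.0
tcp_pos: [0.462, 0.155, 0.1894]
orientation: [0.981, 0.044, 0.189, -0.006]
contact_force: [0.8, 0.2, -1.1]
gripper_width: 0.386
finger_force: 69.3
```

```bash
python3 - <<'E'
from h import *
s=robot.get_state();p=s['tcp_pos'];print(p,s['finger_force'],s['contact_force'])
u=-np.array([np.cos(RY),np.sin(RY),0])
q=place('bamboo'); print(q)
go(p+[0,0,.14],Rg); go([q[0]-.04,q[1],.31],Rp)
snap('scene','s1')
c=load('s1'); cv2.imwrite('pics/s1c.png',cv2.resize(c['color'][150:310,120:320],None,fx=3,fy=3))
E
```

```text
[0.46198823 0.15502661 0.18942484] 69.32503581047058 [ 0.75633133  0.24361643 -1.05224326]
foot [ 0.4434 -0.2731  0.0125]
[ 0.50636591 -0.27686193  0.14737299]
shift [  52.     0.7 -130. ] turn [ 0.38 -0.03 -0.19]
shift [  12.2  431.1 -122.7] turn [ -1.35 -21.78   8.51]
```

View pics/s1c.png

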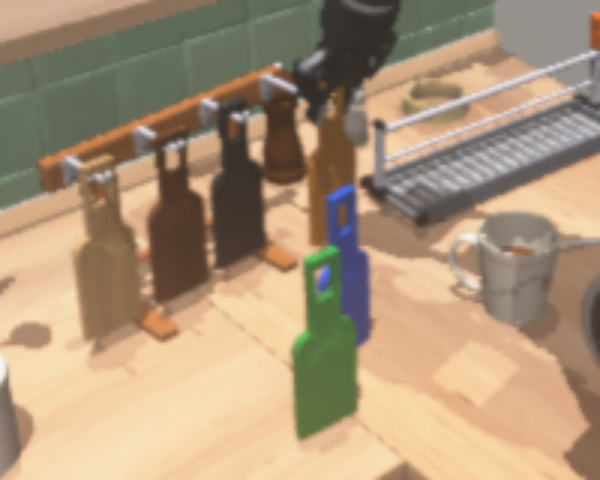

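The bamboo board is off its hook and upright in the gripper at crop (330,170). The other three still hang. I'll raise it and carry it over.

Request:
jog_arm:
  increments: [17,0,-43,0,0,0,-1,34,0,-86,0,0,0,-1,52,1,-130,0,0,0,-1,46,62,-130,0,-3,1.2,-1,40,124,-129,0,-6,2.4,-1,35,185,-128,0,-9,3.6,-1,29,247,-127,0,-12,4.9,-1,24,308,-126,0,-15,6,-1,18,370,-125,-1,-18,7.3,-1,12,431,-123,-1,-21.8,8.5,-1]

```text
clock: 13.3
tcp_pos: [0.4672, -0.2794, 0.3104]
orientation: [1.0, -0.03, -0.0, -0.002]
contact_force: [1.9, 0.3, -1.5]
gripper_width: 0.389
finger_force: 70.2
```

```bash
python3 - <<'E'
from h import *
q=place('bamboo');s=robot.get_state();print(s['tcp_pos'],s['finger_force'])
go([q[0],q[1],.30],Rp);go([q[0],q[1],q[2]+.03],Rp);go(q,Rp)
c=snap('wrist','w5');C=cloud(c);hsv=cv2.cvtColor(c['color'],cv2.COLOR_BGR2HSV)
E
```

```text
foot [ 0.4434 -0.2731  0.0125]
[ 0.46723122 -0.27942157  0.31039025] 70.2061128616333
shift [38.9 -4.9 10.4] turn [-0.28  0.04 -0.02]
shift [ 39.   -4.3 133. ] turn [-0.28  0.04 -0.02]
shift [ 39.   -4.1 163. ] turn [-0.28  0.04 -0.02]
```

View pics/w5.png

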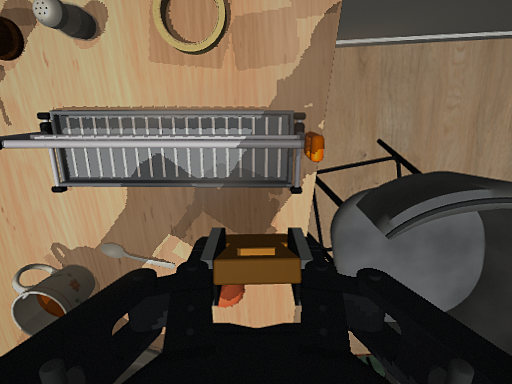

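The board is held between the pads, with its slot at (256,252), and the drainer is ahead of it. I'll check the held board's tilt from the depth readings.

```bash
python3 - <<'E'
from h import *
c=load('w5');C=cloud(c)
for v in range(230,288,4): print(v,C[v,235].round(4),C[v,262].round(4))
E
```

```text
230 [ 0.3384 -0.2328 -0.0019] [ 0.3357 -0.2789 -0.0021]
234 [ 0.4127 -0.2527  0.1785] [ 0.4144 -0.2807  0.1858]
238 [ 0.4369 -0.2594  0.2399] [ 0.4378 -0.2812  0.2442]
242 [ 0.4519 -0.2636  0.278 ] [ 0.4527 -0.2816  0.2816]
246 [ 0.4631 -0.2666  0.3062] [ 0.4632 -0.2818  0.3079]
250 [ 0.4697 -0.2685  0.3235] [ 0.4626 -0.2817  0.3115]
254 [ 0.4716 -0.2693  0.3313] [ 0.4611 -0.2816  0.3131]
258 [ 0.4813 -0.2717  0.3525] [ 0.4812 -0.2822  0.3534]
262 [ 0.4802 -0.2717  0.3535] [ 0.4799 -0.2821  0.3541]
266 [ 0.4793 -0.2717  0.355 ] [ 0.4782 -0.282   0.3542]
270 [ 0.4771 -0.2715  0.3542] [ 0.477  -0.2819  0.3551]
274 [ 0.4765 -0.2716  0.3561] [ 0.476  -0.2818  0.3563]
278 [ 0.4747 -0.2714  0.3559] [ 0.4747 -0.2818  0.3569]
282 [ 0.4742 -0.2715  0.3579] [ 0.4727 -0.2817  0.3565]
286 [ 0.2635 -0.2307  0.0503] [ 0.2258 -0.2729 -0.0012]
```

The back face tilts 0.378 rad and the foot is predicted at (0.405, 0.174), both within 2 mm of plan. Lowering now.

Request:
jog_arm:
  increments: [39,-4,10,0,0,0,-1,39,-4,45,0,0,0,-1,39,-4,80,0,0,0,-1,39,-4,110,0,0,0,-1,39,-4,135,0,0,0,-1,39,-4,150,0,0,0,-1,39,-4,158,0,0,0,-1,39,-4,162,0,0,0,-1,39,-4,162,0,0,0,-1]

```text
clock: 14.48
tcp_pos: [0.5067, -0.2743, 0.1493]
orientation: [1.0, -0.03, 0.001, -0.003]
contact_force: [0.3, 1.3, 2.0]
gripper_width: 0.387
finger_force: 71.2
```

Request:
jog_arm:
  increments: [0,0,1,0,0,0,-1,0,0,2,0,0,0,-1,0,0,2,0,0,0,-1]

```text
clock: 14.85
tcp_pos: [0.5075, -0.2743, 0.1487]
orientation: [1.0, -0.03, 0.002, -0.002]
contact_force: [2.4, 3.4, 10.7]
gripper_width: 0.387
finger_force: 72.5
```

Request:
jog_arm:
  increments: [0,0,0,0,0,0,-0.1,0,0,0,0,0,0,0.1,0,0,0,0,0,0,0.2,0,0,0,0,0,0,0.2,0,0,-20,0,0,0,0.2,0,0,-60,0,0,0,0.2,0,0,-110,0,0,0,0.2,0,0,-170,0,0,0,0.2,0,0,-220,0,0,0,0.2]

```text
clock: 15.98
tcp_pos: [0.5061, -0.2754, 0.3686]
orientation: [1.0, -0.03, 0.0, -0.003]
contact_force: [0.2, -0.8, -0.3]
gripper_width: 0.599
finger_force: 0.0
```

```bash
cat >> h.py <<'E'
def tops(c,zlo=.17,zhi=.215):
    C=cloud(c); dx=np.array([np.cos(DY),np.sin(DY)]);dy=np.array([-dx[1],dx[0]])
    X=C[...,:2]@dx-XC;Y=C[...,:2]@dy-YC
    m=(c['range_z']>0)&(C[...,2]>zlo)&(C[...,2]<zhi)&(X>-.06)&(X<.12)&(abs(Y)<.18)
    n,L,st,ce=cv2.connectedComponentsWithStats(m.astype(np.uint8))
    for i in range(1,n):
        if st[i,4]>20:
            w=L==i; print(' drn top',ce[i].round(),st[i,4],'X',np.percentile(X[w],[2,50,98]).round(4),'Y',np.percentile(Y[w],[2,50,98]).round(4),'z',C[w][:,2].max().round(4),c['color'][w].mean(0).round())
E
python3 - <<'E'
from h import *
print(robot.get_state()['tcp_pos'])
for n in('wrist','top'): print(n);tops(snap(n,n[0]+'6'))
g=grasp('slate'); go(g-.09*Rg[:,2],Rg); go(g-.2*Rg[:,2],Rg)
E
```

```text
[ 0.50611914 -0.27538719  0.36858386]
wrist
 drn top [255. 159.] 362 X [0.0337 0.0459 0.052 ] Y [-0.1342 -0.1184 -0.1018] z 0.1947 [ 42.  73. 104.]
top
shift [ -56.8 -515.6  116.1] turn [ 1.74 21.21 -8.7 ]
shift [ -96.1 -509.3   13.6] turn [ 1.74 21.21 -8.7 ]
```

View pics/w6.png

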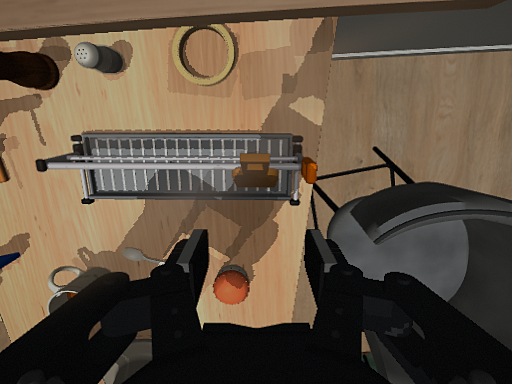

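Bamboo leans on the rail at (255,175), handle up, with its top at X≈0.05, Y≈−0.118 and z≈0.195. Slate is next.

Request:
jog_arm:
  increments: [-11,-56,2,0,2,-1,0.3,-21,-113,3,0,4,-2,0.3,-32,-170,4,0,7,-3,0.3,-43,-226,6,0,9,-4,0.3,-53,-283,8,1,12,-5,0.3,-64,-340,9,1,14,-6,0.3,-75,-396,10,1,16,-7,0.3,-85,-452,12,1,19,-8,0.3,-96,-509,14,1.7,21.2,-8.7,0.3,-96,-509,14,1.7,21.2,-8.7,0.3]

```text
clock: 17.32
tcp_pos: [0.4383, 0.2421, 0.3541]
orientation: [0.982, 0.049, 0.183, -0.013]
contact_force: [-0.2, -0.6, -0.6]
gripper_width: 0.65
finger_force: 0.0
```

```bash
python3 - <<'E'
from h import *
c=snap('wrist','w7');C=cloud(c)
reg=(c['range_z']>0)&(C[...,2]>.2135)&(C[...,2]<.23)&(C[...,0]>.46)&(C[...,0]<.54)&(C[...,1]>.08)&(C[...,1]<.45)
n,L,st,ce=cv2.connectedComponentsWithStats(reg.astype(np.uint8))
for i in range(1,n):
    if st[i,4]>100: P=C[L==i]; print(ce[i].round(),st[i,4],P.mean(0).round(4),np.percentile(P,[1,99],axis=0)[:,1].round(4), np.polyfit(P[:,1],P[:,0],1)[0].round(3))
g=grasp('slate');print(g); go(g-.09*Rg[:,2],Rg); go(g,Rg)
E
```

```text
[ 98. 164.] 328 [0.4891 0.4154 0.2181] [0.3996 0.4325] -0.06
[262. 163.] 324 [0.5064 0.2448 0.2179] [0.2284 0.2614] -0.095
[180. 167.] 331 [0.4945 0.3289 0.2181] [0.3124 0.3455] -0.064
[0.5154927  0.24480924 0.17214071]
shift [  4.6   3.5 107.4] turn [-0.43  0.59  0.1 ]
shift [  5.5   4.2 197.4] turn [-0.43  0.59  0.1 ]
```

Request:
jog_arm:
  increments: [5,4,40,-0.4,0.6,0,0.3,5,4,80,-0.4,0.6,0,0.3,5,4,107,-0.4,0.6,0,0.3,5,4,130,-0.4,0.6,0,0.3,5,4,155,-0.4,0.6,0,0.3,5,4,180,-0.4,0.6,0,0.3,5,4,197,-0.4,0.6,0,0.3,5,4,197,-0.4,0.6,0,0.3,5,4,197,-0.4,0.6,0,0.3]

```text
clock: 18.5
tcp_pos: [0.5168, 0.2427, 0.1742]
orientation: [0.981, 0.045, 0.19, -0.009]
contact_force: [-0.2, 0.0, 0.5]
gripper_width: 0.653
finger_force: 0.0
```

Request:
jog_arm:
  increments: [0,0,0,0,0,0,-0.3,0,0,0,0,0,0,-1,0,0,0,0,0,0,-1,0,0,0,0,0,0,-1,0,0,0,0,0,0,-1,0,0,0,0,0,0,-1]
  squeeze: 70

```text
clock: 19.25
tcp_pos: [0.5169, 0.2433, 0.1746]
orientation: [0.981, 0.045, 0.191, -0.009]
contact_force: [-1.9, -1.1, 7.1]
gripper_width: 0.392
finger_force: 69.1
```

Request:
jog_arm:
  increments: [3,0,-8,0,0,0,-1,7,0,-17,0,0,0,-1,7,0,-17,0,0,0,-1,-7,0,-22,0,0,0,-1,-21,0,-28,0,0,0,-1,-35,0,-34,0,0,0,-1,-49,0,-39,0,0,0,-1,-49,0,-39,0,0,0,-1]

```text
clock: 20.25
tcp_pos: [0.4555, 0.2375, 0.1914]
orientation: [0.981, 0.046, 0.189, -0.009]
contact_force: [-0.6, 0.2, -0.6]
gripper_width: 0.386
finger_force: 69.3
```

```bash
sed -i "s/.244,-.041/.244,-.037/;s/.328,.041/.328,.043/;s/.414,.123/.414,.124/" h.py; python3 - <<'E'
from h import *
s=robot.get_state();p=s['tcp_pos'];print(p,s['finger_force'],s['gripper_width'])
q=place('slate'); print(q)
go(p+[0,0,.14],Rg); go([q[0]-.04,q[1],.31],Rp)
E
```

```text
[0.45546674 0.23745625 0.19140652] 69.2712492775172 0.3859112264528231
foot [ 0.4486 -0.1872  0.0125]
[ 0.51152282 -0.19101668  0.14737299]
shift [ 5.210e+01 -1.000e-01 -1.299e+02] turn [ 0.01 -0.08 -0.12]
shift [  22.1  428.  -119.1] turn [ -1.7  -21.81   8.66]
```

Request:
jog_arm:
  increments: [17,0,-43,0,0,0,-1,34,0,-86,0,0,0,-1,52,0,-130,0,0,0,-1,48,61,-128,0,-3,1.2,-1,44,122,-127,0,-6,2.4,-1,39,183,-125,0,-9,3.6,-1,35,245,-124,0,-12,4.9,-1,31,306,-122,0,-15,6,-1,26,367,-120,-1,-18,7.3,-1,22,428,-119,-1.5,-21.8,8.6,-1]

```text
clock: 21.5
tcp_pos: [0.4723, -0.1935, 0.3099]
orientation: [1.0, -0.03, -0.0, -0.001]
contact_force: [2.3, 0.9, -0.3]
gripper_width: 0.39
finger_force: 69.9
```

```bash
cat >> h.py <<'E'
def held(c):  # board in hand: back-face rows near the image middle, top edge centre, foot prediction
    C=cloud(c); P=np.array([C[v,u] for v in range(225,300) for u in range(222,292) if c['range_z'][v,u]>0])
    p=robot.get_state()['tcp_pos']; T=P[(P[:,2]>p[2]+.037)&(P[:,2]<p[2]+.06)&(abs(P[:,0]-p[0])<.04)]
    t=np.median(T,0); F=np.array([C[v,u] for v in range(225,258) for u in (232,235,238) if c['range_z'][v,u]>0])
    F=F[(F[:,2]>p[2]-.09)&(F[:,2]<p[2]+.03)]; k=np.polyfit(F[:,2],F[:,0],1)[0]; a=np.arctan(k)
    f=t-.195*np.array([np.sin(a)*np.cos(DY),np.sin(a)*np.sin(DY),np.cos(a)])
    print('top',t.round(4),len(T),'tilt',a.round(3),len(F),'foot',f.round(4)); return f
def lower(n,f):
    s=robot.get_state(); q=place(n); foot=q+0; x,y,sl=B[n]
    c,sn=np.cos(DY),np.sin(DY); l=np.array([XC-.032,YC+sl]); F=np.array([c*l[0]-sn*l[1],sn*l[0]+c*l[1],.0125])
    print('by plan'); go(q,Rp); print('by sight'); go(s['tcp_pos']+F-f,Rp)
E
python3 - <<'E'
from h import *
c=snap('wrist','w8'); f=held(c); print(robot.get_state()['tcp_pos']); lower('slate',f)
E
```

```text
top [ 0.4802 -0.1937  0.3532] 1951 tilt 0.369 59 foot [ 0.41   -0.1894  0.1713]
[ 0.47283885 -0.20031815  0.30822613]
foot [ 0.4486 -0.1872  0.0125]
by plan
shift [ 38.7 -12.1 160.7] turn [ 0.09  0.26 -0.31]
by sight
shift [ 39.1  -5.  158.7] turn [ 0.09  0.26 -0.31]
```

Request:
jog_arm:
  increments: [39,-10,10,0,0,0,-1,39,-10,45,0,0,0,-1,39,-10,80,0,0,0,-1,39,-10,110,0,0,0,-1,39,-10,135,0,0,0,-1,39,-10,148,0,0,0,-1,39,-10,155,0,0,0,-1,39,-10,159,0,0,0,-1,39,-10,159,0,0,0,-1]

```text
clock: 22.68
tcp_pos: [0.5122, -0.1829, 0.1512]
orientation: [1.0, -0.03, 0.001, -0.001]
contact_force: [-0.2, -0.1, -0.2]
gripper_width: 0.389
finger_force: 70.2
```

Request:
jog_arm:
  increments: [0,5,0,0,0,0,-1,0,5,2,0,0,0,-1,0,5,3,0,0,0,-1,0,5,4,0,0,0,-1,0,5,4,0,0,0,-1]

```text
clock: 23.3
tcp_pos: [0.5135, -0.1889, 0.1497]
orientation: [1.0, -0.03, 0.003, -0.0]
contact_force: [1.3, -0.6, 14.6]
gripper_width: 0.389
finger_force: 71.9
```

Request:
jog_arm:
  increments: [0,0,0,0,0,0,-0.1,0,0,0,0,0,0,0.1,0,0,0,0,0,0,0.2,0,0,0,0,0,0,0.2,0,0,-20,0,0,0,0.2,0,0,-60,0,0,0,0.2,0,0,-110,0,0,0,0.2,0,0,-170,0,0,0,0.2,0,0,-220,0,0,0,0.2,0,0,-220,0,0,0,0.2]

```text
clock: 24.55
tcp_pos: [0.5126, -0.1891, 0.3711]
orientation: [1.0, -0.03, 0.004, 0.0]
contact_force: [-0.3, 0.0, -0.8]
gripper_width: 0.601
finger_force: 0.0
```

```bash
python3 - <<'E'
from h import *
print(robot.get_state()['tcp_pos'])
tops(snap('wrist','w9'))
g=grasp('brown'); go(g-.2*Rg[:,2],Rg); go(g,Rg)
E
```

```text
[ 0.5126071  -0.18908281  0.37107789]
 drn top [257. 159.] 357 X [0.0362 0.0484 0.054 ] Y [-0.051  -0.0351 -0.0185] z 0.1934 [48. 53. 57.]
 drn top [328. 160.] 364 X [0.0356 0.0459 0.0521] Y [-0.1333 -0.1165 -0.1011] z 0.1943 [ 27.  91. 143.]
shift [-112.3 -504.7   10.9] turn [ 1.59 21.53 -8.74]
shift [ -39.7 -515.8  196.9] turn [ 1.59 21.53 -8.74]
```

Slate stands at Y≈−0.035 and bamboo at Y≈−0.117, 81 mm apart. Brown is next.

Request:
jog_arm:
  increments: [-12,-56,1,0,2,-1,0.3,-25,-112,2,0,4,-2,0.3,-37,-168,4,0,7,-3,0.3,-50,-224,5,0,9,-4,0.3,-62,-280,6,1,12,-5,0.3,-75,-336,7,1,14,-6,0.3,-87,-392,9,1,16,-7,0.3,-100,-448,10,1,19,-8,0.3,-112,-505,11,1.6,21.5,-8.7,0.3,-112,-505,11,1.6,21.5,-8.7,0.3]

```text
clock: 25.85
tcp_pos: [0.427, 0.3255, 0.3547]
orientation: [0.981, 0.05, 0.185, -0.01]
contact_force: [-0.9, 0.7, 0.7]
gripper_width: 0.648
finger_force: 0.0
```

Request:
jog_arm:
  increments: [0,0,0,0,0,0,0.3,0,0,0,0,0,0,0.3]

```text
clock: 26.1
tcp_pos: [0.43, 0.3209, 0.3569]
orientation: [0.981, 0.045, 0.187, -0.009]
contact_force: [0.1, 0.1, -0.0]
gripper_width: 0.653
finger_force: 0.0
```

```bash
python3 - <<'E'
from h import *
c=snap('wrist','w10');C=cloud(c)
reg=(c['range_z']>0)&(C[...,2]>.2135)&(C[...,2]<.23)&(C[...,0]>.46)&(C[...,0]<.54)&(C[...,1]>.08)&(C[...,1]<.45)
n,L,st,ce=cv2.connectedComponentsWithStats(reg.astype(np.uint8))
for i in range(1,n):
    if st[i,4]>100: P=C[L==i]; print(ce[i].round(),st[i,4],P.mean(0).round(4),np.percentile(P,[1,99],axis=0)[:,1].round(4), np.polyfit(P[:,1],P[:,0],1)[0].round(3))
g=grasp('brown');print(g,robot.get_state()['tcp_pos']); go(g-.09*Rg[:,2],Rg); go(g,Rg)
E
```

```text
[172. 166.] 332 [0.4889 0.4156 0.2182] [0.3992 0.4328] -0.079
[255. 168.] 319 [0.4946 0.3296 0.2181] [0.3127 0.3459] -0.065
[0.5034927  0.32880924 0.17214071] [0.43016759 0.32088662 0.35719391]
shift [  0.3  -0.9 109.2] turn [-0.04  0.22 -0.21]
shift [  0.6  -0.8 199.2] turn [-0.04  0.22 -0.21]
```

Request:
jog_arm:
  increments: [0,-1,40,0,0,0,0.3,0,-1,80,0,0,0,0.3,0,-1,107,0,0,0,0.3,0,-1,130,0,0,0,0.3,0,-1,155,0,0,0,0.3,0,-1,180,0,0,0,0.3,0,-1,199,0,0,0,0.3,0,-1,199,0,0,0,0.3,0,-1,199,0,0,0,0.3]

```text
clock: 27.28
tcp_pos: [0.5029, 0.3301, 0.1733]
orientation: [0.981, 0.045, 0.187, -0.01]
contact_force: [-0.3, 0.3, 0.2]
gripper_width: 0.651
finger_force: 0.0
```

Request:
jog_arm:
  increments: [0,0,0,0,0,0,-0.3,0,0,0,0,0,0,-1,0,0,0,0,0,0,-1,0,0,0,0,0,0,-1,0,0,0,0,0,0,-1,0,0,0,0,0,0,-1]
  squeeze: 70

```text
clock: 28.02
tcp_pos: [0.5027, 0.331, 0.1737]
orientation: [0.981, 0.046, 0.188, -0.011]
contact_force: [-2.3, -0.6, 6.1]
gripper_width: 0.388
finger_force: 69.5
```

Request:
jog_arm:
  increments: [3,0,-8,0,0,0,-1,7,0,-17,0,0,0,-1,7,0,-17,0,0,0,-1,-7,0,-22,0,0,0,-1,-21,0,-28,0,0,0,-1,-35,0,-34,0,0,0,-1,-49,0,-39,0,0,0,-1,-49,0,-39,0,0,0,-1]

```text
clock: 29.02
tcp_pos: [0.4414, 0.325, 0.1907]
orientation: [0.981, 0.047, 0.187, -0.01]
contact_force: [0.7, 1.0, -1.0]
gripper_width: 0.385
finger_force: 69.4
```

```bash
python3 - <<'E'
from h import *
s=robot.get_state();p=s['tcp_pos'];print(p,s['finger_force'],s['gripper_width'])
q=place('brown'); print(q)
go(p+[0,0,.14],Rg); go([q[0]-.04,q[1],.31],Rp)
E
```

```text
[0.44141719 0.32495813 0.19072479] 69.37305808067322 0.3854378279736227
foot [ 0.4534 -0.1074  0.0125]
[ 0.51631994 -0.11116064  0.14737299]
shift [  51.5   -0.3 -130.2] turn [-0.13  0.21 -0.02]
shift [  37.9  437.2 -114.4] turn [ -1.8  -21.51   8.78]
```

Request:
jog_arm:
  increments: [17,0,-43,0,0,0,-1,34,0,-86,0,0,0,-1,52,0,-130,0,0,0,-1,50,62,-128,0,-3,1.2,-1,48,124,-126,0,-6,2.4,-1,46,186,-124,0,-9,3.6,-1,44,250,-121,0,-12,4.9,-1,42,312,-119,0,-15,6,-1,40,374,-117,-1,-18,7.3,-1,38,437,-114,-1.7,-21.5,8.7,-1]

```text
clock: 30.28
tcp_pos: [0.4774, -0.1123, 0.3101]
orientation: [1.0, -0.03, 0.0, -0.0]
contact_force: [1.5, 1.1, -1.2]
gripper_width: 0.385
finger_force: 70.2
```

Request:
jog_arm:
  increments: [0,0,0,0,0,0,-1,0,0,0,0,0,0,-1,0,0,0,0,0,0,-1]

```text
clock: 30.65
tcp_pos: [0.4771, -0.1086, 0.31]
orientation: [1.0, -0.029, 0.001, -0.001]
contact_force: [0.5, 0.8, -0.8]
gripper_width: 0.39
finger_force: 70.5
```

```bash
python3 - <<'E'
from h import *
c=snap('wrist','w11'); f=held(c); print(robot.get_state()['tcp_pos']); lower('brown',f)
E
```

```text
top [ 0.4863 -0.1088  0.3536] 1917 tilt 0.361 56 foot [ 0.4176 -0.1047  0.1712]
[ 0.47714102 -0.10850672  0.31010129]
foot [ 0.4534 -0.1074  0.0125]
by plan
shift [ 39.1   0.7 162.8] turn [-0.09 -0.08  0.14]
by sight
shift [ 35.7   0.9 158.7] turn [-0.09 -0.08  0.14]
```

Request:
jog_arm:
  increments: [37,1,10,0,0,0,-1,37,1,45,0,0,0,-1,37,1,80,0,0,0,-1,37,1,110,0,0,0,-1,37,1,135,0,0,0,-1,37,1,150,0,0,0,-1,37,1,157,0,0,0,-1,37,1,160,0,0,0,-1,37,1,162,0,0,0,-1,37,1,162,0,0,0,-1]

```text
clock: 31.95
tcp_pos: [0.5154, -0.1126, 0.1499]
orientation: [1.0, -0.03, 0.002, -0.001]
contact_force: [0.5, 2.4, 7.9]
gripper_width: 0.383
finger_force: 72.0
```

Request:
jog_arm:
  increments: [0,0,0,0,0,0,-0.1,0,0,0,0,0,0,0.1,0,0,0,0,0,0,0.2,0,0,0,0,0,0,0.2,0,0,-20,0,0,0,0.2,0,0,-60,0,0,0,0.2,0,0,-110,0,0,0,0.2,0,0,-170,0,0,0,0.2,0,0,-220,0,0,0,0.2,0,0,-220,0,0,0,0.2]

```text
clock: 33.2
tcp_pos: [0.5152, -0.1135, 0.3719]
orientation: [1.0, -0.03, 0.004, 0.001]
contact_force: [0.5, -1.3, 0.4]
gripper_width: 0.598
finger_force: 0.0
```

```bash
python3 - <<'E'
from h import *
print(robot.get_state()['tcp_pos'])
tops(snap('wrist','w12'))
g=grasp('pale'); go(g-.2*Rg[:,2],Rg); go(g,Rg)
E
```

```text
[ 0.51519592 -0.11347212  0.37189255]
 drn top [255. 157.] 360 X [0.0367 0.048  0.0543] Y [0.0268 0.0426 0.0596] z 0.1924 [42. 57. 80.]
 drn top [322. 157.] 380 X [0.0366 0.0481 0.0544] Y [-0.0506 -0.0339 -0.0179] z 0.1925 [32. 33. 32.]
 drn top [392. 159.] 406 X [0.0357 0.0462 0.0526] Y [-0.1336 -0.1142 -0.1002] z 0.1943 [ 21.  75. 119.]
shift [-121.2 -514.7   11.1] turn [ 1.66 21.51 -8.75]
shift [ -48.6 -526.   197.1] turn [ 1.66 21.51 -8.75]
```

Three boards now stand at Y −0.117, −0.034 and 0.043. The last one is pale.

Request:
jog_arm:
  increments: [-13,-57,1,0,2,-1,0.3,-26,-114,2,0,4,-2,0.3,-40,-171,4,0,7,-3,0.3,-53,-228,5,0,9,-4,0.3,-66,-286,6,1,12,-5,0.3,-80,-343,7,1,14,-6,0.3,-94,-400,9,1,16,-7,0.3,-108,-457,10,1,19,-8,0.3,-121,-515,11,1.6,21.5,-8.7,0.3,-121,-515,11,1.6,21.5,-8.7,0.3]

```text
clock: 34.5
tcp_pos: [0.4213, 0.4114, 0.3542]
orientation: [0.981, 0.049, 0.185, -0.008]
contact_force: [-0.1, -0.3, 0.2]
gripper_width: 0.649
finger_force: 0.0
```

Request:
jog_arm:
  increments: [0,0,0,0,0,0,0.3,0,0,0,0,0,0,0.3,0,0,0,0,0,0,0.3]

```text
clock: 34.88
tcp_pos: [0.4246, 0.4071, 0.3577]
orientation: [0.981, 0.045, 0.187, -0.009]
contact_force: [0.2, 0.1, -0.4]
gripper_width: 0.65
finger_force: 0.0
```

```bash
python3 - <<'E'
from h import *
c=snap('wrist','w13');C=cloud(c)
reg=(c['range_z']>0)&(C[...,2]>.2135)&(C[...,2]<.23)&(C[...,0]>.46)&(C[...,0]<.54)&(C[...,1]>.08)&(C[...,1]<.45)
n,L,st,ce=cv2.connectedComponentsWithStats(reg.astype(np.uint8))
for i in range(1,n):
    if st[i,4]>100: P=C[L==i]; print(ce[i].round(),st[i,4],P.mean(0).round(4),np.percentile(P,[1,99],axis=0)[:,1].round(4), np.polyfit(P[:,1],P[:,0],1)[0].round(3))
g=grasp('pale');print(g,robot.get_state()['tcp_pos']); go(g,Rg)
E
```

```text
[254. 168.] 324 [0.4888 0.4161 0.2179] [0.3995 0.4326] -0.058
[0.4979927  0.41480924 0.17214071] [0.42450351 0.40722767 0.35772741]
shift [  0.4  -0.6 199.7] turn [ 0.01  0.19 -0.17]
```

Request:
jog_arm:
  increments: [0,-1,40,0,0,0,0.3,0,-1,80,0,0,0,0.3,0,-1,107,0,0,0,0.3,0,-1,130,0,0,0,0.3,0,-1,155,0,0,0,0.3,0,-1,180,0,0,0,0.3,0,-1,199,0,0,0,0.3,0,-1,199,0,0,0,0.3,0,-1,199,0,0,0,0.3]

```text
clock: 36.05
tcp_pos: [0.4969, 0.4165, 0.1734]
orientation: [0.981, 0.046, 0.187, -0.01]
contact_force: [0.0, -0.3, 0.8]
gripper_width: 0.648
finger_force: 0.0
```

Request:
jog_arm:
  increments: [0,0,0,0,0,0,-0.3,0,0,0,0,0,0,-1,0,0,0,0,0,0,-1,0,0,0,0,0,0,-1,0,0,0,0,0,0,-1,0,0,0,0,0,0,-1]
  squeeze: 70

```text
clock: 36.8
tcp_pos: [0.4968, 0.4166, 0.1737]
orientation: [0.981, 0.046, 0.188, -0.01]
contact_force: [-2.5, -1.0, 5.8]
gripper_width: 0.388
finger_force: 69.3
```

Request:
jog_arm:
  increments: [3,0,-8,0,0,0,-1,7,0,-17,0,0,0,-1,7,0,-17,0,0,0,-1,-7,0,-22,0,0,0,-1,-21,0,-28,0,0,0,-1,-35,0,-34,0,0,0,-1,-49,0,-39,0,0,0,-1,-49,0,-39,0,0,0,-1]

```text
clock: 37.8
tcp_pos: [0.4357, 0.4107, 0.1908]
orientation: [0.981, 0.047, 0.187, -0.009]
contact_force: [0.8, -0.4, -0.7]
gripper_width: 0.389
finger_force: 69.3
```

```bash
python3 - <<'E'
from h import *
s=robot.get_state();p=s['tcp_pos'];print(p,s['finger_force'],s['gripper_width'])
q=place('pale'); print(q)
go(p+[0,0,.14],Rg); go([q[0]-.04,q[1],.31],Rp)
E
```

```text
[0.43568664 0.41073212 0.19082963] 69.34574961662292 0.3885662272947754
foot [ 0.4582 -0.0265  0.0125]
[ 0.52117702 -0.0303064   0.14737299]
shift [ 5.140e+01 -1.000e-01 -1.302e+02] turn [-0.04  0.21  0.  ]
shift [  47.   443.3 -109.8] turn [ -1.71 -21.51   8.78]
```

Request:
jog_arm:
  increments: [17,0,-43,0,0,0,-1,34,0,-86,0,0,0,-1,51,0,-130,0,0,0,-1,50,63,-127,0,-3,1.2,-1,49,126,-124,0,-6,2.4,-1,49,190,-121,0,-9,3.6,-1,48,253,-118,0,-12,4.9,-1,48,317,-115,0,-15,6,-1,47,380,-112,-1,-18,7.3,-1,47,443,-110,-1.7,-21.5,8.7,-1]

```text
clock: 39.05
tcp_pos: [0.4814, -0.0267, 0.3105]
orientation: [1.0, -0.031, 0.0, 0.0]
contact_force: [1.7, 0.7, -0.3]
gripper_width: 0.388
finger_force: 70.2
```

Request:
jog_arm:
  increments: [0,0,0,0,0,0,-1,0,0,0,0,0,0,-1,0,0,0,0,0,0,-1]

```text
clock: 39.42
tcp_pos: [0.4811, -0.0231, 0.3104]
orientation: [1.0, -0.029, 0.001, -0.0]
contact_force: [-0.7, -0.2, -1.1]
gripper_width: 0.382
finger_force: 70.3
```

```bash
python3 - <<'E'
from h import *
c=snap('wrist','w14'); f=held(c); print(robot.get_state()['tcp_pos']); lower('pale',f)
E
```

```text
top [ 0.4905 -0.0232  0.3538] 1916 tilt 0.36 56 foot [ 0.4219 -0.0191  0.1714]
[ 0.48102616 -0.02295698  0.31047868]
foot [ 0.4582 -0.0265  0.0125]
by plan
shift [ 40.3   5.  163.2] turn [-0.01 -0.07  0.13]
by sight
shift [ 36.5   5.3 158.9] turn [-0.01 -0.07  0.13]
```

Request:
jog_arm:
  increments: [37,5,10,0,0,0,-1,37,5,45,0,0,0,-1,37,5,80,0,0,0,-1,37,5,110,0,0,0,-1,37,5,135,0,0,0,-1,37,5,150,0,0,0,-1,37,5,157,0,0,0,-1,37,5,160,0,0,0,-1,37,5,162,0,0,0,-1,37,5,162,0,0,0,-1]

```text
clock: 40.72
tcp_pos: [0.5191, -0.0314, 0.1502]
orientation: [1.0, -0.03, 0.002, 0.0]
contact_force: [-0.7, 1.8, 6.5]
gripper_width: 0.388
finger_force: 71.7
```

Request:
jog_arm:
  increments: [0,0,0,0,0,0,-0.1,0,0,0,0,0,0,0.1,0,0,0,0,0,0,0.2,0,0,0,0,0,0,0.2,0,0,-20,0,0,0,0.2,0,0,-60,0,0,0,0.2,0,0,-110,0,0,0,0.2,-30,40,-170,0,0,0,0.2,-60,80,-220,0,0,0,0.2,-60,80,-220,0,0,0,0.2]

```text
clock: 41.98
tcp_pos: [0.4525, -0.1092, 0.3711]
orientation: [1.0, -0.031, 0.002, 0.001]
contact_force: [0.1, -0.7, -0.1]
gripper_width: 0.598
finger_force: 0.0
```

```bash
python3 - <<'E'
from h import *
c=snap('wrist','w15'); tops(c); C=cloud(c)
dx=np.array([np.cos(DY),np.sin(DY)]);dy=np.array([-dx[1],dx[0]]);X=C[...,:2]@dx-XC;Y=C[...,:2]@dy-YC
# fronts of the blades: lowest part just behind the lip, and rail
for s in(-.117,-.034,.043,.12):
    m=(abs(Y-s)<.025)&(X>-.047)&(X<.08)&(C[...,2]>.035)&(C[...,2]<.18); k=np.polyfit(C[m][:,2],X[m],1); print(s,'tilt',np.arctan(k[0]).round(3),'footX(front face)',np.polyval(k,.012).round(4),m.sum())
m=(C[...,2]>.095)&(C[...,2]<.115)&(X>0)&(X<.04)&((abs(Y-.083)<.005)|(abs(Y-.005)<.004)|(abs(Y+.075)<.004)); print('rail',np.median(X[m]).round(4),m.sum())
E
```

```text
drn top [182.  99.] 451 X [0.0381 0.0483 0.0547] Y [0.1064 0.1223 0.1396] z 0.1917 [ 71. 106. 133.]
 drn top [255.  99.] 449 X [0.0378 0.0471 0.0544] Y [0.0267 0.0428 0.0599] z 0.1927 [48. 66. 88.]
 drn top [325.  99.] 452 X [0.0368 0.047  0.0543] Y [-0.05   -0.0327 -0.0179] z 0.1928 [39. 47. 57.]
 drn top [400. 102.] 535 X [0.0347 0.0443 0.0526] Y [-0.1333 -0.1143 -0.1004] z 0.1945 [36. 64. 91.]
-0.117 tilt 0.394 footX(front face) -0.0302 1524
-0.034 tilt 0.438 footX(front face) -0.0359 1474
0.043 tilt 0.444 footX(front face) -0.037 1401
0.12 tilt 0.434 footX(front face) -0.0343 1552
rail 0.0223 145
```

View pics/w15.png

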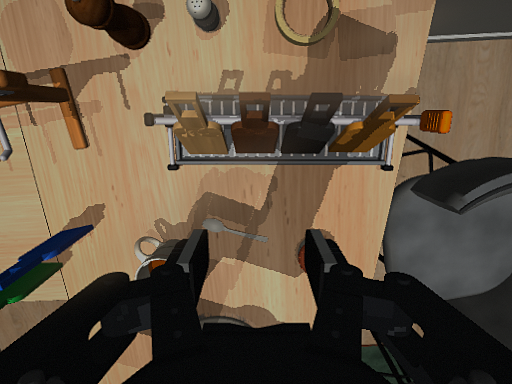

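All four boards lean on the rail: pale (200,120), brown (256,120), slate (315,122) and bamboo (380,120). Tilts are 0.39–0.44 rad and the rail is at its stop. I'll check the foot spacing and squareness of each, then hand in.

```bash
python3 - <<'E'
from h import *
c=load('w15'); C=cloud(c); ok=True
dx=np.array([np.cos(DY),np.sin(DY)]);dy=np.array([-dx[1],dx[0]]);X=C[...,:2]@dx-XC;Y=C[...,:2]@dy-YC;Z=C[...,2]
ys=[]
for s in(-.117,-.034,.043,.122):
    pl=(X>-.047)&(X<.08)&(abs(X-(-.034+.45*(Z-.012)))<.014)
    lo=pl&(Z>.04)&(Z<.10)&(abs(Y-s)<.045); e=np.percentile(Y[lo],[3,97]); f=lo&(abs(Y-s)<.03)
    k=np.linalg.lstsq(np.c_[Y[f],Z[f],np.ones(f.sum())],X[f],rcond=None)[0]
    hi=pl&(Z>.155)&(abs(Y-s)<.03); h=np.percentile(Y[hi],[3,97]).mean()
    print(s,'blade Y',e.round(4),'mid',e.mean().round(4),'handle mid',h.round(4),'yaw',k[0].round(3),'n',lo.sum())
print(robot.get_state()['contact_force'])
E
```

```text
-0.117 blade Y [-0.1479 -0.0826] mid -0.1152 handle mid -0.1167 yaw 0.0 n 676
-0.034 blade Y [-0.0656 -0.0005] mid -0.033 handle mid -0.0338 yaw 0.002 n 688
0.043 blade Y [-0.0006  0.075 ] mid 0.0372 handle mid 0.0432 yaw 0.003 n 685
0.122 blade Y [0.0899 0.1552] mid 0.1225 handle mid 0.1228 yaw 0.005 n 691
[ 0.23614939 -0.93812307  1.8005173 ]
```

```bash
python3 -c "
from station import robot
print(robot.job_done())"
```

```text
the job is handed in; nothing more can be done
None
```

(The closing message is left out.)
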